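Load the mixing coils on the manifold rail by length

ROBOT

A 6-joint arm with a two-finger parallel gripper is mounted at the origin on the work surface. World frame = base frame: x ahead of the robot, y to its left, z up, the work surface at z = 0. Lengths are in m, angles in degrees, forces in N, time in s.
With the tool pointing down it reaches from about 0.375 to 0.9 m from the base axis. Payload 3.1 kg.
Tool frame: the origin (TCP) lies at the very end of the fingers, on their centre line; the grasp point (between the pads) lies 19 mm behind it; z points along the fingers, y is the line along which they close (so a half turn about z gives the same grasp; the last joint's range is limited). The gripper opens to 87 mm and grips with 3 to 60 N. Pads are 19 mm wide; open, the fingers measure 117 mm over their backs; the gripper's body (75 mm by 190 mm) begins 51 mm behind the grasp point.
Start: joints at [55.777, 30.224, 82.088, -0, 67.689, -10.227], TCP at [0.254, 0.571, 0.223] pointing down, gripper open.
Joint ranges: [-176.69, 176.69], [-43.24, 126.21], [12.49, 139.97], [-82, 262], [0, 151.66], [-163.58, 163.58]. Speed limits (degrees/s): [159.86, 159.86, 180, 180, 180, 180].

INTERFACE

Orientations are given as a 3x3 rotation matrix whose columns are the frame's x, y, z axes.
In Python, from rig import * gives the robot as it stands.
- The arm moves only by the tool jog_arm, never from a script. Its arguments are lists of equal length, an entry for each row: "delta_pos": the shift along the world's x, y, z in cm, a list of three; "turn": the turn about the world's z in degrees; "grip": the closure, from 0 (fully open) to 1 (shut). In form: {"delta_pos": [[x, y, z], ...], "turn": [turn, ...], "grip": [grip, ...]}. A call has 1 to 12 rows; each row is the pose to reach, as a shift and turn from the pose commanded when the call began; what a row does not reach only later rows make up. A row lasts 1/8 s, in which the tool goes at most 62.5 mm and 10.7 degrees, less where a joint would pass 70% of its speed; a pose out of reach is approached as far as the arm can. A call with a gripper value outside its range is refused whole. The fingers move at their own pace and stop on an object; the grip force is fixed at half the most. Time passes only in rows, so rows that repeat a pose let the fingers close. It gives the time, the measured TCP pose, the force, the opening and the grip force at its end, in the units of the state.
- read_state(): the state, without advancing time (a new reading comes with each control period).
- capture(name): name is "side" or "top" or "wrist"; returns a dict with "color" (480x640x3 uint8, blue, green, red), "fovy" (degrees; the focal length in pixels is half the picture's height over the tangent of half this angle, whatever the lens; pixels are square), "cx", "cy" (the principal point, pixels), "camera_from_world" (4x4, takes a point from world to camera coordinates). Camera axes: x right, y up, looking along -z (the intrinsics and any distortion apply to the point x, -y, -z); pixel columns grow to the right and rows downward; lengths in m; the calibration is good to about 2 mm. A picture is of the moment at which its call begins. There is no depth.
- hand_in(): hands the job in; it is judged then, once.
The state is a dict: "time_s": time; "joint_positions": joint angles; "qvel": joint speeds; "tau": joint torques, N m; "position": TCP position; "tcp_rot": TCP orientation; "force": force on the tool from outside, world axes, zero at the start; "moment": the same for the moment, N m; "opening": opening from 0.0 (shut) to 1.0 (fully open); "grasp_force": force on a finger pad.
Only numpy, scipy, OpenCV 4.12 (cv2) and the standard library are available. Lean on these libraries where they do the work, as an engineer would, in place of code of your own. Each camera call takes 0.05 s, during which the arm holds its last target. There are 200 camera calls.

TASK

Line the four mixing-coil cartridges up on the analyser's manifold rail in order of length: the shortest on the red pad, then each next longer one on the next pad along, ending with the longest on the black pad, each sitting flat and centred on its pad and lying lengthwise along it. One cartridge is still held in the leak-test nest: flip the toggle clamp's red handle over to open it before you take that one out, and leave the clamp open.

Things in the scene. Friction and masses are not known exactly. Their poses are not given: they have to be found in the camera images.
- coil_45: Mixing-coil cartridge 45 mm long (its x), the shortest of the four, about 70 g, 28 mm wide (its y), 40 mm high, on a flat black base 18 mm high that has the full 28 mm width (grip across the width there); above the base it is narrower, with black end cheeks, a pale blue glass coil and a 12 mm wide aluminium spine along the top. Origin: centre of its underside; x runs along its length, z up.
- coil_65: Mixing-coil cartridge 65 mm long (its x), the second shortest, about 100 g, 28 mm wide (its y), 40 mm high, on a flat black base 18 mm high that has the full 28 mm width (grip across the width there); above the base it is narrower, with black end cheeks, a pale blue glass coil and a 12 mm wide aluminium spine along the top. Origin: centre of its underside; x runs along its length, z up.
- coil_85: Mixing-coil cartridge 85 mm long (its x), the second longest, about 130 g, 28 mm wide (its y), 40 mm high, on a flat black base 18 mm high that has the full 28 mm width (grip across the width there); above the base it is narrower, with black end cheeks, a pale blue glass coil and a 12 mm wide aluminium spine along the top. Origin: centre of its underside; x runs along its length, z up.
- coil_105: Mixing-coil cartridge 105 mm long (its x), the longest, about 160 g, 28 mm wide (its y), 40 mm high, on a flat black base 18 mm high that has the full 28 mm width (grip across the width there); above the base it is narrower, with black end cheeks, a pale blue glass coil and a 12 mm wide aluminium spine along the top. Origin: centre of its underside; x runs along its length, z up.
- seat_red: Red pad on the aluminium rail, 115 mm (its x, the way a cartridge must lie) by 46 mm (its y), 4 mm thick, flat. Origin: centre of its underside, which lies 10 mm above the bench; its top is 14 mm above the bench. The four pads stand side by side in one straight row, 85 mm apart. It is at one end of the row, sometimes the left, sometimes the right.
- seat_black: Black pad on the aluminium rail, 115 mm (its x, the way a cartridge must lie) by 46 mm (its y), 4 mm thick, flat. Origin: centre of its underside, which lies 10 mm above the bench; its top is 14 mm above the bench. The four pads stand side by side in one straight row, 85 mm apart. It is at the other end of the row from the red one.
- seat_yellow: Yellow pad on the aluminium rail, 115 mm (its x, the way a cartridge must lie) by 46 mm (its y), 4 mm thick, flat. Origin: centre of its underside, which lies 10 mm above the bench; its top is 14 mm above the bench. The four pads stand side by side in one straight row, 85 mm apart. It is one of the two middle pads, either next to the red one or next to the black one.
- seat_blue: Blue pad on the aluminium rail, 115 mm (its x, the way a cartridge must lie) by 46 mm (its y), 4 mm thick, flat. Origin: centre of its underside, which lies 10 mm above the bench; its top is 14 mm above the bench. The four pads stand side by side in one straight row, 85 mm apart. It is the other middle pad, either next to the red one or next to the black one.
- nest (a point): Centre, at bench level, of the clamp's green-edged nest (120 x 52 mm, painted flat); at the start one of the cartridges lies here roughly along x under the clamp arm. z up. The clamp is on the -x side, towards the robot: grey base plate x -151 to -66 mm, 8 mm high; two steel cheeks 62 mm high, 32 mm over both (y). Lever pivot: axis along y at x -88 mm, height 50 mm.
- lever (a joint): Clamp lever, 0 shut, 1.75 rad open; handle and 80 mm arm are one piece at about a right angle. Handle: red grip 18 mm thick, 46 to 124 mm from the pivot. Shut it stands up, leaning 0.14 rad to the nest, arm level over the nest. Push its top to the nest's -x (about 1 N): past about 0.35 rad it falls open by itself; handle then level, arm upright, 135 mm high at x -88 to -115 mm.

How it is judged (in metres and radians):
On the way:
1. the clamp is flipped open with its cartridge still lying in the nest (value of joint lever above 1.4 rad and ((horizontal distance between coil_45 and nest below 0.03 m and height (world z) of coil_45 below 0.01 m) or (horizontal distance between coil_65 and nest below 0.03 m and height (world z) of coil_65 below 0.01 m) or (horizontal distance between coil_85 and nest below 0.03 m and height (world z) of coil_85 below 0.01 m) or (horizontal distance between coil_105 and nest below 0.03 m and height (world z) of coil_105 below 0.01 m))), for 0.2 s.
At the end, for the whole second after the job is handed in: 45 mm cartridge on red, 65 mm on the middle pad next to red, 85 mm on the one next to black, 105 mm on black: each within 13 mm of its pad's centre, along it within 0.2 rad (either way round), flat on it, upright and at rest; the lever is open (above 1.4 rad) (horizontal distance between coil_45 and seat_red below 0.013 m and angle between the x axis of coil_45 and the x axis of seat_red, either way round below 0.2 rad and z of coil_45 in the frame of seat_red between 0.001 and 0.009 m and angle between each of coil_45, coil_105's own z axis and vertical below 0.1 rad and linear speed of each of coil_45, coil_105 below 0.03 m/s and horizontal distance between coil_105 and seat_black below 0.013 m and angle between the x axis of coil_105 and the x axis of seat_black, either way round below 0.2 rad and z of coil_105 in the frame of seat_black between 0.001 and 0.009 m and ((horizontal distance between seat_red and seat_yellow below 0.1275 m and (horizontal distance between coil_65 and seat_yellow below 0.013 m and angle between the x axis of coil_65 and the x axis of seat_yellow, either way round below 0.2 rad and z of coil_65 in the frame of seat_yellow between 0.001 and 0.009 m and angle between coil_65's own z axis and vertical below 0.1 rad and linear speed of coil_65 below 0.03 m/s) and (horizontal distance between coil_85 and seat_blue below 0.013 m and angle between the x axis of coil_85 and the x axis of seat_blue, either way round below 0.2 rad and z of coil_85 in the frame of seat_blue between 0.001 and 0.009 m and angle between coil_85's own z axis and vertical below 0.1 rad and linear speed of coil_85 below 0.03 m/s)) or (not (horizontal distance between seat_red and seat_yellow below 0.1275 m) and (horizontal distance between coil_65 and seat_blue below 0.013 m and angle between the x axis of coil_65 and the x axis of seat_blue, either way round below 0.2 rad and z of coil_65 in the frame of seat_blue between 0.001 and 0.009 m and angle between coil_65's own z axis and vertical below 0.1 rad and linear speed of coil_65 below 0.03 m/s) and (horizontal distance between coil_85 and seat_yellow below 0.013 m and angle between the x axis of coil_85 and the x axis of seat_yellow, either way round below 0.2 rad and z of coil_85 in the frame of seat_yellow between 0.001 and 0.009 m and angle between coil_85's own z axis and vertical below 0.1 rad and linear speed of coil_85 below 0.03 m/s))) and value of joint lever above 1.4 rad); the robot touches nothing.
It fails at once if a cartridge is prised up in the nest while the clamp is not open (value of joint lever below 0.9 rad and ((horizontal distance between coil_45 and nest below 0.03 m and height (world z) of coil_45 between 0.014 and 0.055 m) or (horizontal distance between coil_65 and nest below 0.03 m and height (world z) of coil_65 between 0.014 and 0.055 m) or (horizontal distance between coil_85 and nest below 0.03 m and height (world z) of coil_85 between 0.014 and 0.055 m) or (horizontal distance between coil_105 and nest below 0.03 m and height (world z) of coil_105 between 0.014 and 0.055 m))).
It also fails if it takes over 112 s, if anything falls off the work surface, if the arm or the gripper's body presses on something with over 40 N, if the wrist force passes 120 N, or if a joint passes its speed limit or range.

## Working session

There is one attempt and no reset: what is moved stays moved. The work goes in short steps, Python scripts to look and compute and a tool call to move; the robot and the scene stay as the last step left them, time stands still between calls to the robot, and variables do not carry over. Pictures are saved under pics/ and viewed, at most 18 in all, crops included, and the job is handed in when it is done.

Besides the shell and the picture viewer there is one more tool, called as name(argument=value, ...), one argument or row to a line, values as JSON. jog_arm: Moves the arm, as the interface text tells. Its arguments: {"type":"object","properties":{"delta_pos":{"type":"array"},"turn":{"type":"array"},"grip":{"type":"array"}},"required":["delta_pos","turn","grip"]}

```bash
mkdir -p pics; ls
python3 - <<'E'
from rig import *
import cv2,numpy as np
for n in("side","top"):
    c=capture(n); cv2.imwrite(f"pics/{n}0.png",c["color"]); print(n,c["fovy"],c["cx"],c["cy"],[k for k in c]); print(np.round(c["camera_from_world"],3).tolist())
s=read_state(); print(s["position"],s["tcp_rot"],s["time_s"])
E
```

```text
pics
side 44.27260279170716 324.4104798239358 245.83328277651404 ['color', 'fovy', 'cx', 'cy', 'camera_from_world']
[[0.995, -0.099, -0.016, -0.553], [0.077, 0.651, 0.755, -0.054], [-0.064, -0.753, 0.655, -1.268], [0.0, 0.0, 0.0, 1.0]]
top 43.3497597198773 321.5284263844802 252.69653201371668 ['color', 'fovy', 'cx', 'cy', 'camera_from_world']
[[-0.013, -1.0, -0.006, -0.021], [0.98, -0.014, 0.198, -0.577], [-0.198, -0.003, 0.98, -1.262], [0.0, 0.0, 0.0, 1.0]]
[0.25374864 0.57044382 0.22163831] [[-9.13593312e-01  4.06627582e-01 -1.12674086e-03]
 [ 4.06628992e-01  9.13591853e-01 -1.66985625e-03]
 [ 3.50371660e-04 -1.98373501e-03 -9.99997971e-01]] 0.1
```

View pics/side0.png

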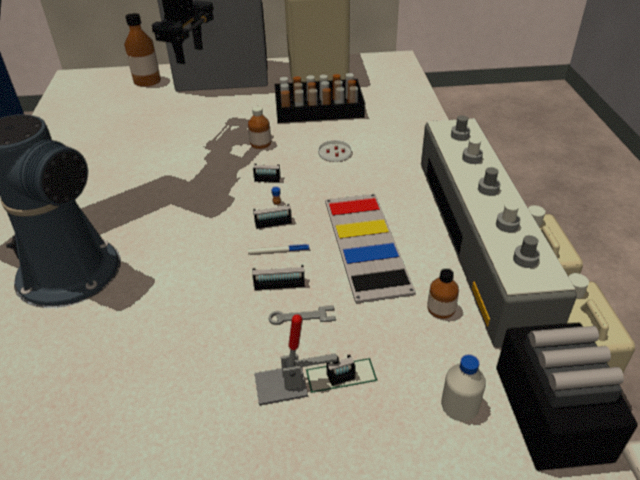

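View pics/top0.png

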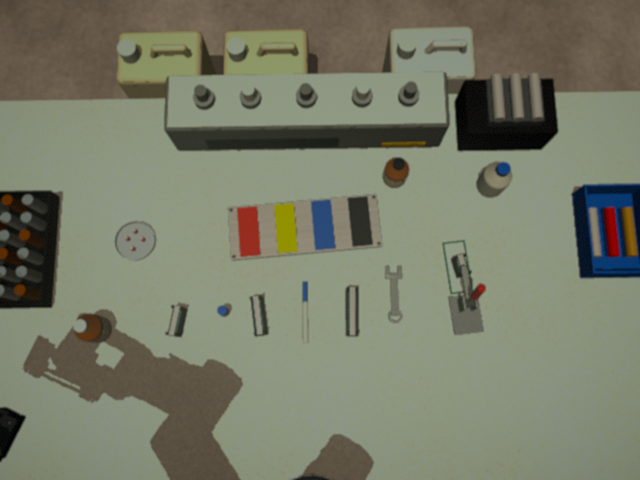

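The scene: the side and top views show three cartridges on the bench, at top pixels (177,320), (259,314) and (352,310). The fourth is in the nest at about (460,265). The pads run red, yellow, blue, black from (248,231) to (360,221). The clamp handle is at (478,292).

```bash
cat > h.py <<'E'
from rig import *
import cv2,numpy as np
def K(c):
    f=240/np.tan(np.radians(c["fovy"])/2); return f,c["cx"],c["cy"]
def ray(c,u,v,z):
    f,cx,cy=K(c); T=np.array(c["camera_from_world"]); R=T[:3,:3]; o=-R.T@T[:3,3]
    d=R.T@np.array([(u-cx)/f,-(v-cy)/f,-1.]); return o+d*(z-o[2])/d[2]
def proj(c,p):
    f,cx,cy=K(c); T=np.array(c["camera_from_world"]); q=T[:3,:3]@np.array(p)+T[:3,3]
    return np.array([cx+f*q[0]/-q[2],cy-f*q[1]/-q[2]])
def blob(m,box=None):
    if box:
        k=np.zeros_like(m); x0,y0,x1,y1=box; k[y0:y1,x0:x1]=1; m=m*k
    cs,_=cv2.findContours(m,cv2.RETR_EXTERNAL,cv2.CHAIN_APPROX_NONE)
    return max(cs,key=cv2.contourArea)
def rect(c,cnt,z):
    P=np.array([ray(c,u,v,z)[:2] for u,v in cv2.boxPoints(cv2.minAreaRect(cnt))])
    e=P[1]-P[0],P[2]-P[1]; L=max(e,key=np.linalg.norm); 
    a=np.degrees(np.arctan2(L[1],L[0])); a=(a+90)%180-90
    return P.mean(0).round(4),round(a,1),np.round([np.linalg.norm(x) for x in e],4)
E
python3 - <<'E'
from h import *
for n in("top","side"):
    c=capture(n); im=c["color"].astype(int); b,g,r=im[...,0],im[...,1],im[...,2]
    hsv=cv2.cvtColor(c["color"],cv2.COLOR_BGR2HSV)
    box=(225,190,385,265) if n=="top" else(325,190,415,305)
    M={"red":(r>130)&(g<90)&(b<90),"yel":(r>130)&(g>120)&(b<90),"blue":(b>100)&(r<80),"blk":(r<75)&(g<75)&(b<75)}
    for k,m in M.items():
        print(n,k,*rect(c,blob(m.astype(np.uint8),box),.014))
    boxes=[(160,295,195,345),(245,285,275,342),(340,280,364,342),(445,245,470,282)] if n=="top" else [(248,160,285,186),(248,203,297,230),(248,262,310,292),(322,352,360,388)]
    for bx in boxes:
        m=((r<90)&(g<90)).astype(np.uint8); m=cv2.morphologyEx(m,cv2.MORPH_CLOSE,np.ones((7,7)))
        cnt=blob(m,bx); print(n,bx,cv2.minAreaRect(cnt),*rect(c,cnt,.02))
    x0,y0,x1,y1=(150,235,490,345) if n=="top" else (240,150,420,410)
    if n=="top": cv2.imwrite("pics/tc.png",cv2.resize(c["color"][y0:y1,x0:x1],(800,259),interpolation=cv2.INTER_CUBIC))
    else: cv2.imwrite("pics/sc.png",cv2.resize(c["color"][y0:y1,x0:x1],(415,600),interpolation=cv2.INTER_CUBIC))
E
```

```text
top red [0.6386 0.1371] 4.4 [0.0458 0.115 ]
top yel [0.6453 0.0527] 4.3 [0.0469 0.1164]
top blue [ 0.6519 -0.0323] 4.3 [0.0437 0.1128]
top blk [ 0.6586 -0.117 ] 4.2 [0.0438 0.1122]
top (160, 295, 195, 345) ((176.53846740722656, 320.30767822265625), (15.689291000366211, 30.5941162109375), 11.309932708740234) [0.4371 0.2923] -9.3 [0.0667 0.0351]
top (245, 285, 275, 342) ((258.7771911621094, 314.9254455566406), (39.54259490966797, 13.597204208374023), 83.48019409179688) [0.4466 0.1112] 6.8 [0.0301 0.0874]
top (340, 280, 364, 342) ((352.0, 310.5), (49.0, 12.0), 90.0) [ 0.4536 -0.0945] -1.5 [0.0267 0.1082]
top (445, 245, 470, 282) ((460.65386962890625, 268.26922607421875), (28.240720748901367, 15.689290046691895), 78.69007110595703) [ 0.5443 -0.3394] 7.7 [0.0355 0.0636]
side red [0.6391 0.1367] 4.9 [0.1186 0.0475]
side yel [0.6465 0.052 ] 4.8 [0.1203 0.0478]
side blue [ 0.6529 -0.0331] 4.6 [0.1201 0.0469]
side blk [ 0.6597 -0.1184] 4.5 [0.1193 0.0482]
side (248, 160, 285, 186) ((266.0757141113281, 175.03660583496094), (28.472015380859375, 17.091365814208984), 11.768290519714355) [0.435 0.285] -26.9 [0.0762 0.0797]
side (248, 203, 297, 230) ((273.0, 218.5), (19.0, 38.0), 90.0) [0.4468 0.1045] -6.9 [0.0897 0.0708]
side (248, 262, 310, 292) ((278.5780029296875, 277.8304138183594), (21.76433753967285, 51.50215148925781), 85.33314514160156) [ 0.4518 -0.094 ] 0.2 [0.1076 0.0648]
side (322, 352, 360, 388) ((339.65557861328125, 371.4467468261719), (29.369413375854492, 31.1234188079834), 78.2317123413086) [ 0.5487 -0.3418] -88.3 [0.0564 0.0629]
```

View pics/tc.png

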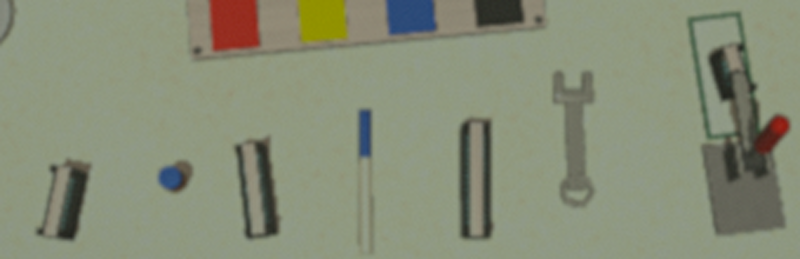

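View pics/sc.png

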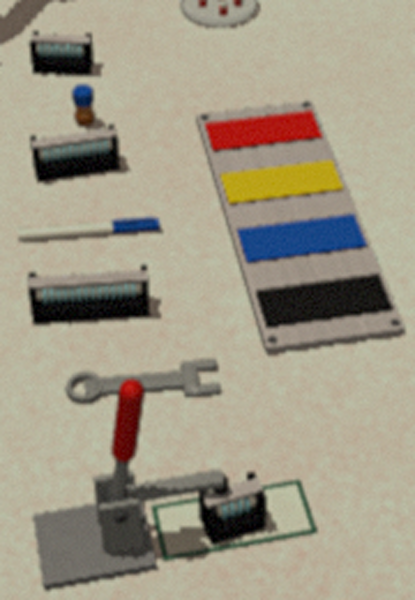

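The crops show 65, 85 and 105 mm on the bench from left to right, with the 45 mm cartridge in the nest under the clamp arm. The measured lengths agree: about 66, 87 and 108 mm. Both views put the pads in the same places to within 1–2 mm.

Run:
```python
from h import *
c=capture("top"); im=c["color"].astype(int); b,g,r=im[...,0],im[...,1],im[...,2]
hsv=cv2.cvtColor(c["color"],cv2.COLOR_BGR2HSV)
for bx in [(160,298,195,340),(245,288,275,340),(340,284,364,338)]:
    m=((hsv[...,1]<45)&(g>100)).astype(np.uint8)
    try:
        cnt=blob(m,bx); print("spine",bx,*rect(c,cnt,.04))
    except Exception as e: print(e)
print(hsv[310,345:360,:].tolist())
d=((g-r>25)&(g<130)&(g-b>5)).astype(np.uint8)
k=np.zeros_like(d);k[235:300,435:485]=1;d*=k
ys,xs=np.nonzero(d);print(len(xs)); cnt=np.stack([xs,ys],1).astype(np.int32)
print("nest",cv2.boxPoints(cv2.minAreaRect(cnt)).tolist(),*rect(c,cnt,0))
m=((r>120)&(g<70)).astype(np.uint8); k=np.zeros_like(m);k[270:310,460:495]=1;cnt=blob(m*k)
print("handle",cv2.minAreaRect(cnt),*rect(c,cnt,.15))
s=capture("side"); i2=s["color"].astype(int); m=((i2[...,2]>120)&(i2[...,1]<70)).astype(np.uint8); cnt=blob(m,(275,300,315,360)); t=cnt[cnt[:,0,1].argmin(),0]; print("handle top side",t,ray(s,t[0],t[1],.165))
```

```text
spine (160, 298, 195, 340) [0.4394 0.2866] 1.6 [0.0744 0.0889]
spine (245, 288, 275, 340) [0.4479 0.1074] 0.1 [0.0636 0.1108]
spine (340, 284, 364, 338) [ 0.4517 -0.0849] -1.4 [0.0351 0.1153]
[[41, 38, 107], [43, 46, 66], [56, 35, 59], [77, 46, 77], [50, 30, 103], [28, 33, 133], [26, 39, 145], [23, 44, 145], [23, 45, 143], [23, 43, 132], [32, 35, 94], [53, 34, 60], [42, 45, 57], [39, 42, 97], [40, 42, 139]]
1
nest [[451.0, 292.0], [451.0, 292.0], [451.0, 292.0], [451.0, 292.0]] [ 0.4937 -0.3191] 0.0 [0. 0.]
handle ((481.5, 288.0), (6.0, 5.0), 90.0) [ 0.4812 -0.3489] -3.8 [0.01   0.0121]
handle top side [294 315] [ 0.47630896 -0.33382758  0.165     ]
```

jog_arm(
  delta_pos=[
    [3,-5.5,0],
    [6,-11,0],
    [9,-16.5,0],
    [12,-22,0],
    [15,-27,0],
    [17.5,-27.9,0],
    [17.5,-27.9,0],
  ],
  turn=[5,10,14,14,14,14,14],
  grip=[0,0,0,0,0,0,0],
)

```text
time_s: 1.18
position: [0.4315, 0.292, 0.2228]
tcp_rot: [[-0.984, 0.176, 0.002], [0.176, 0.984, 0.001], [-0.002, 0.002, -1.0]]
force: [-0.5, 1.3, -0.1]
opening: 0.999
grasp_force: 0.0
```

Run:
```python
from h import *
c=capture("wrist"); cv2.imwrite("pics/w1.png",c["color"]); T=np.array(c["camera_from_world"]); print((-T[:3,:3].T@T[:3,3]).round(3), T[2].round(2))
print(proj(c,(.4371,.2923,.04)),proj(c,(.4371,.2923,.0)))
```

```text
[0.352 0.305 0.385] [-0.29  0.05  0.96 -0.28]
[321.77008582 222.74438732] [321.54607553 214.3667175 ]
```

View pics/w1.png

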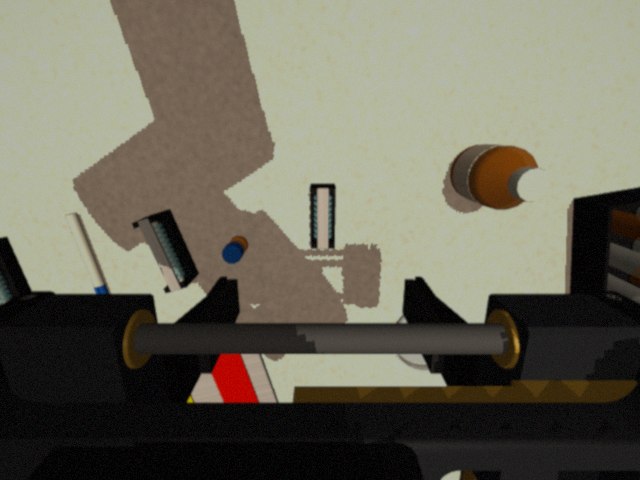

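The wrist view shows the 65 mm cartridge upright in the picture, centred at about (322,217). The projected estimate was (322,219), so the top view position is good. I'll grasp it there.

jog_arm(
  delta_pos=[
    [0.6,0,-5],
    [0.6,0,-10],
    [0.6,0,-14],
    [0.6,0,-17.5],
    [0.6,0,-20],
    [0.6,0,-21.7],
    [0.6,0,-21.7],
  ],
  turn=[0.5,0.5,0.5,0.5,0.5,0.5,0.5],
  grip=[0,0,0,0,0,0,0],
)

```text
time_s: 2.1
position: [0.4337, 0.2927, 0.0046]
tcp_rot: [[-0.987, 0.163, -0.002], [0.163, 0.987, -0.001], [0.002, -0.001, -1.0]]
force: [0.2, -0.5, 0.8]
opening: 0.997
grasp_force: 0.0
```

jog_arm(
  delta_pos=[
    [0,0,0],
    [0,0,0],
    [0,0,0],
    [0,0,0],
    [0,0,0],
    [0,0,0],
    [0,0,0],
    [0,0,0],
  ],
  turn=[0,0,0,0,0,0,0,0],
  grip=[1,1,1,1,1,1,1,1],
)

```text
time_s: 3.1
position: [0.4352, 0.292, 0.0055]
tcp_rot: [[-0.986, 0.165, 0.0], [0.165, 0.986, 0.0], [-0.0, 0.0, -1.0]]
force: [0.6, -0.3, 0.0]
opening: 0.317
grasp_force: 30.0
```

jog_arm(
  delta_pos=[
    [0,0,5],
    [0,0,10],
    [4,-4.5,10],
    [8,-9,10],
    [12,-14,10],
    [16,-18.5,10],
    [19.5,-22.5,10],
    [20.9,-24,10],
    [20.9,-24,7],
    [20.9,-24,4],
    [20.9,-24,2.2],
    [20.9,-24,2.2],
  ],
  turn=[0,0,5,10,14,14,14,14,14,14,14,14],
  grip=[1,1,1,1,1,1,1,1,1,1,1,1],
)

```text
time_s: 4.6
position: [0.6423, 0.0527, 0.0259]
tcp_rot: [[-0.997, -0.079, -0.004], [-0.079, 0.997, 0.0], [0.004, 0.001, -1.0]]
force: [-1.1, -0.1, -1.9]
opening: 0.322
grasp_force: 30.0
```

Run:
```python
from h import *
c=capture("side"); cv2.imwrite("pics/s1.png",cv2.resize(c["color"][120:420,220:520],(600,600),interpolation=cv2.INTER_CUBIC))
```

```text
(no output)
```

View pics/s1.png

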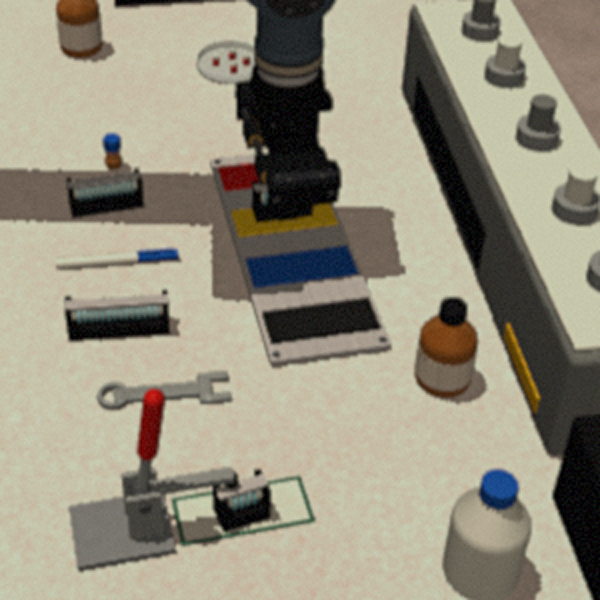

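The held cartridge hangs over the yellow pad at about (290,210) in the crop. I'll lower it, release, and go over to the 85 mm one.

jog_arm(
  delta_pos=[
    [0.1,0,-0.3],
    [0.1,0,-0.6],
    [0.1,0,-0.6],
    [0.1,0,-0.6],
    [0.1,0,-0.6],
    [0.1,0,3],
    [0.1,0,8],
    [-4,1.5,12],
    [-9,3,15],
    [-15,4.5,17],
    [-19.5,5.8,17],
    [-19.5,5.8,17],
  ],
  turn=[0,0,0,0,0,0,0,0,0,2.5,2.5,2.5],
  grip=[1,1,0.3,0.3,0.3,0.3,0.3,0,0,0,0,0],
)

```text
time_s: 6.15
position: [0.4442, 0.111, 0.1978]
tcp_rot: [[-0.992, -0.124, -0.004], [-0.124, 0.992, 0.0], [0.004, 0.001, -1.0]]
force: [0.2, -0.2, -1.0]
opening: 0.992
grasp_force: 0.0
```

Run:
```python
from h import *
c=capture("wrist"); im=c["color"]; cv2.imwrite("pics/w2.png",im)
p=[proj(c,(.4466,.1112,z)) for z in(.04,0)]; print(p)
g=cv2.cvtColor(im,cv2.COLOR_BGR2GRAY); m=(g<75).astype(np.uint8); m=cv2.morphologyEx(m,cv2.MORPH_CLOSE,np.ones((13,13)))
u,v=p[0].astype(int); cnt=blob(m,(u-60,v-75,u+60,v+75)); print(cv2.minAreaRect(cnt),*rect(c,cnt,.03))
```

```text
[array([320.44281093, 226.81618112]), array([320.3680487 , 217.63816428])]
((321.5, 219.0), (88.0, 27.0), 90.0) [0.4427 0.1118] 7.9 [0.026  0.0905]
```

View pics/w2.png

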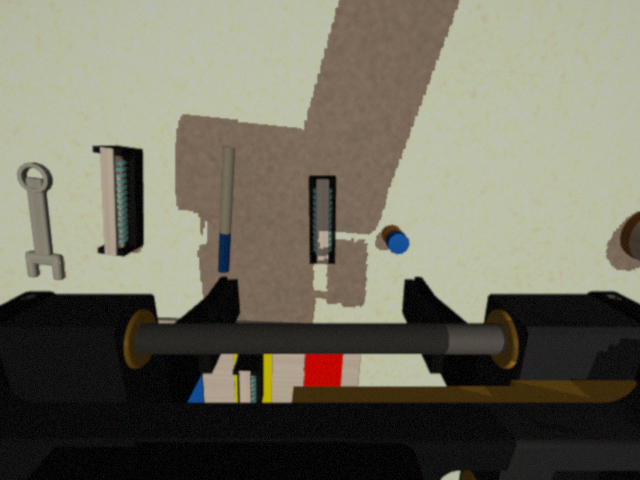

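The 85 mm cartridge sits upright in the picture at (321,219), which puts its centre near x=0.445, y=0.1115. I'll grasp it.

jog_arm(
  delta_pos=[
    [0,0,-5],
    [0,0,-10],
    [0,0,-14],
    [0,0,-17.5],
    [0,0,-19.2],
    [0,0,-19.2],
    [0,0,-19.2],
    [0,0,-19.2],
    [0,0,-19.2],
    [0,0,-19.2],
    [0,0,-19.2],
    [0,0,-19.2],
  ],
  turn=[0,0,0,0,0,0,0,0,0,0,0,0],
  grip=[0,0,0,0,0,0,1,1,1,1,1,1],
)

```text
time_s: 7.7
position: [0.4491, 0.11, 0.0056]
tcp_rot: [[-0.993, -0.122, 0.0], [-0.122, 0.993, -0.0], [-0.0, -0.0, -1.0]]
force: [-0.4, -0.3, 0.1]
opening: 0.4
grasp_force: 0.0
```

jog_arm(
  delta_pos=[
    [0,0,0],
    [0,0,0],
    [0,0,5],
    [0,0,10],
    [4,-3,10],
    [9,-6,10],
    [14,-9.5,10],
    [19,-13,10],
    [20.6,-14.2,10],
    [20.6,-14.2,6],
    [20.6,-14.2,2.5],
    [20.6,-14.2,2.5],
  ],
  turn=[0,0,0,0,-2.5,-2.5,-2.5,-2.5,-2.5,-2.5,-2.5,-2.5],
  grip=[1,1,1,1,1,1,1,1,1,1,1,1],
)

```text
time_s: 9.2
position: [0.6516, -0.0314, 0.0269]
tcp_rot: [[-0.997, -0.078, -0.009], [-0.078, 0.997, 0.002], [0.009, 0.003, -1.0]]
force: [0.7, 0.1, -0.9]
opening: 0.319
grasp_force: 30.0
```

jog_arm(
  delta_pos=[
    [0,0,-0.5],
    [0,0,-0.8],
    [0,0,-0.8],
    [0,0,-0.8],
  ],
  turn=[0,0,0,0],
  grip=[1,1,1,1],
)

```text
time_s: 9.7
position: [0.6556, -0.032, 0.0234]
tcp_rot: [[-0.997, -0.079, 0.001], [-0.079, 0.997, -0.0], [-0.001, -0.0, -1.0]]
force: [0.4, -1.3, -1.8]
opening: 0.316
grasp_force: 30.0
```

jog_arm(
  delta_pos=[
    [0,0,-0.35],
    [0,0,-0.35],
    [0,0,-0.35],
    [0,0,-0.35],
    [0,0,3],
    [0,0,8],
    [-4,-1.5,12],
    [-9,-3,15],
    [-15,-4.5,17],
    [-20.3,-6.2,17],
    [-20.3,-6.2,17],
    [-20.3,-6.2,17],
  ],
  turn=[0,0,0,0,0,0,0,0,-6,-6,-6,-6],
  grip=[1,0.3,0.3,0.3,0.3,0.3,0,0,0,0,0,0],
)

```text
time_s: 11.2
position: [0.453, -0.0945, 0.193]
tcp_rot: [[-1.0, 0.027, 0.002], [0.027, 1.0, -0.001], [-0.002, -0.001, -1.0]]
force: [1.2, -0.4, 0.3]
opening: 0.997
grasp_force: 0.0
```

```bash
cat > w.py <<'E'
from h import *
import sys
c=capture("wrist"); im=c["color"]; cv2.imwrite(sys.argv[1],im)
P=[float(x) for x in sys.argv[2:4]]; p=proj(c,(*P,.04)); print(p)
g=cv2.cvtColor(im,cv2.COLOR_BGR2GRAY); m=(g<75).astype(np.uint8); m=cv2.morphologyEx(m,cv2.MORPH_CLOSE,np.ones((13,13)))
u,v=p.astype(int); cnt=blob(m,(u-60,v-80,u+60,min(v+80,275))); print(cv2.minAreaRect(cnt),*rect(c,cnt,.03))
s=read_state(); print(s["position"].round(4))
E
python3 w.py pics/w3.png .453 -.0945
```

```text
[320.88785228 224.68810587]
((321.0, 216.5), (109.0, 28.0), 90.0) [ 0.4499 -0.0943] -0.8 [0.0263 0.1102]
[ 0.4537 -0.0945  0.1929]
```

View pics/w3.png

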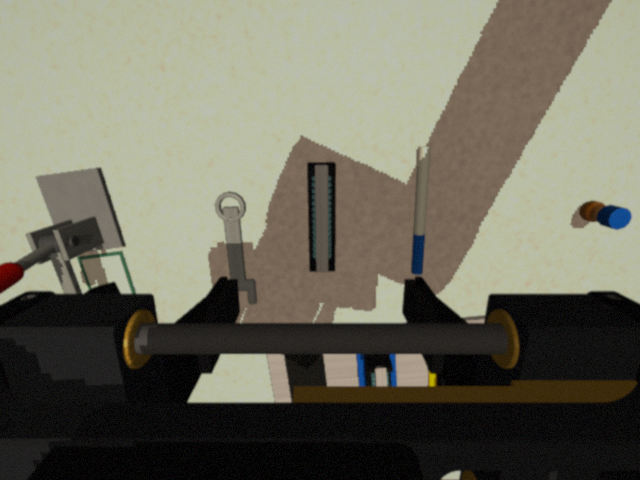

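The 105 mm cartridge is upright in the picture at (321,217). The pen (420) and wrench (235) are clear of the fingers. I'll grasp it.

jog_arm(
  delta_pos=[
    [-0.2,0,-5],
    [-0.2,0,-10],
    [-0.2,0,-14],
    [-0.2,0,-17],
    [-0.2,0,-18.8],
    [-0.2,0,-18.8],
    [-0.2,0,-18.8],
    [-0.2,0,-18.8],
    [-0.2,0,-18.8],
    [-0.2,0,-18.8],
    [-0.2,0,-18.8],
    [-0.2,0,-18.8],
  ],
  turn=[0,0,0,0,0,0,0,0,0,0,0,0],
  grip=[0,0,0,0,0,1,1,1,1,1,1,1],
)

```text
time_s: 12.75
position: [0.4501, -0.0941, 0.0047]
tcp_rot: [[-1.0, 0.026, 0.0], [0.026, 1.0, -0.0], [-0.0, -0.0, -1.0]]
force: [-0.7, 0.5, 1.9]
opening: 0.321
grasp_force: 30.0
```

jog_arm(
  delta_pos=[
    [0,0,0],
    [0,0,5],
    [0,0,10],
    [0,0,10],
  ],
  turn=[0,0,0,0],
  grip=[1,1,1,1],
)

```text
time_s: 13.25
position: [0.4522, -0.0949, 0.1072]
tcp_rot: [[-1.0, 0.026, 0.007], [0.026, 1.0, -0.003], [-0.007, -0.003, -1.0]]
force: [0.1, 0.4, -1.7]
opening: 0.319
grasp_force: 30.0
```

jog_arm(
  delta_pos=[
    [5,-0.5,0],
    [10,-1,0],
    [15,-1.6,0],
    [19,-2.2,0],
    [20.7,-2.3,0],
    [20.7,-2.3,-3],
    [20.7,-2.3,-6],
    [20.7,-2.3,-7.8],
    [20.7,-2.3,-7.8],
    [20.7,-2.3,-7.8],
  ],
  turn=[6,6,6,6,6,6,6,6,6,6],
  grip=[1,1,1,1,1,1,1,1,1,1],
)

```text
time_s: 14.5
position: [0.6577, -0.1173, 0.027]
tcp_rot: [[-0.997, -0.078, 0.001], [-0.078, 0.997, -0.0], [-0.001, -0.001, -1.0]]
force: [-1.2, 0.3, -1.0]
opening: 0.317
grasp_force: 30.0
```

jog_arm(
  delta_pos=[
    [0.1,0,-0.4],
    [0.1,0,-0.8],
    [0.1,0,-0.8],
    [0.1,0,-0.8],
    [0.1,0,-0.8],
    [0.1,0,3],
    [0.1,0,8],
    [0.1,0,14],
    [-2,-4,20],
    [-5,-8,22],
    [-5,-13,22],
    [-5,-13,22],
  ],
  turn=[0,0,0,0,0,0,0,0,0,0,5,5],
  grip=[1,1,0.3,0.3,0.3,0.3,0.3,1,1,1,1,1],
)

```text
time_s: 16.0
position: [0.6069, -0.2513, 0.2477]
tcp_rot: [[-0.987, -0.16, 0.002], [-0.16, 0.987, -0.003], [-0.002, -0.003, -1.0]]
force: [0.4, 0.5, -0.9]
opening: 0.213
grasp_force: 0.0
```

Run:
```python
from h import *
c=capture("wrist"); cv2.imwrite("pics/w4.png",c["color"]); np.save("w4.npy",c,allow_pickle=True)
c=capture("side"); cv2.imwrite("pics/s2.png",cv2.resize(c["color"][150:450,220:520],(600,600),interpolation=cv2.INTER_CUBIC)); np.save("s2.npy",c,allow_pickle=True)
```

```text
(no output)
```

View pics/w4.png

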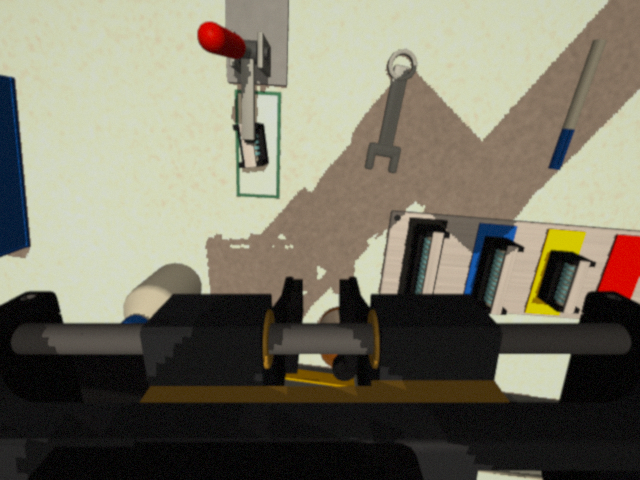

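View pics/s2.png

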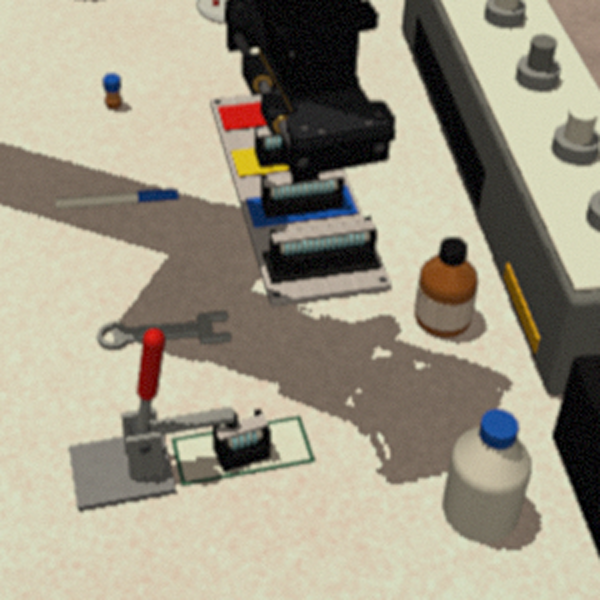

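The wrist view shows the nest outline with corners at about (236,93), (281,93), (279,198) and (237,196). The handle tip is at (212,37). The side view shows three cartridges seated, and the nest corners again.

Run:
```python
from h import *
w=np.load("w4.npy",allow_pickle=True).item(); s=np.load("s2.npy",allow_pickle=True).item()
for c,q in((w,[(236,93),(281,93),(279,198),(237,196)]),(s,[(306.5,369),(311.5,391.5),(376.5,381.5),(370,359)])):
    P=np.array([ray(c,*p,0)[:2] for p in q]); print(P.round(4).tolist(),P.mean(0).round(4),[round(float(np.linalg.norm(P[i]-P[i-1])),4) for i in range(4)])
    d=P[2]+P[3]-P[0]-P[1]; print("ang",np.degrees(np.arctan2(d[1],d[0])))
# handle tip triangulated
def R(c,u,v):
    a=ray(c,u,v,0);b=ray(c,u,v,.3);return a,(b-a)/np.linalg.norm(b-a)
a,d=R(w,210,36); b,e=R(s,152/2+220,335/2+150)
t=np.linalg.lstsq(np.stack([d,-e],1),b-a,rcond=None)[0]; print("tip",a+d*t[0],b+e*t[1])
# coil 45 spine in wrist: ends approx
```

```text
[[0.4963, -0.3658], [0.4881, -0.3161], [0.606, -0.3035], [0.6119, -0.3543]] [ 0.5506 -0.3349] [0.1162, 0.0504, 0.1186, 0.0512]
ang 5.9209862522635985
[[0.4917, -0.3156], [0.4967, -0.3645], [0.6123, -0.3563], [0.6087, -0.306]] [ 0.5523 -0.3356] [0.1173, 0.0492, 0.1158, 0.0503]
ang 4.3884613506995285
tip [ 0.47843205 -0.34303702  0.16910525] [ 0.47910551 -0.34315137  0.16900756]
```

jog_arm(
  delta_pos=[
    [-3,-3,0],
    [-6,-6,0],
    [-7.7,-8.7,0],
    [-7.7,-8.7,-4],
    [-7.7,-8.7,-8],
    [-7.7,-8.7,-9.8],
    [-7.7,-8.7,-9.8],
    [-7.7,-8.7,-9.8],
  ],
  turn=[-3.7,-3.7,-3.7,-3.7,-3.7,-3.7,-3.7,-3.7],
  grip=[1,1,1,1,1,1,1,1],
)

```text
time_s: 17.1
position: [0.5313, -0.3343, 0.1499]
tcp_rot: [[-0.995, -0.102, 0.002], [-0.102, 0.995, -0.002], [-0.002, -0.002, -1.0]]
force: [0.2, -0.3, 0.3]
opening: -0.002
grasp_force: 0.0
```

jog_arm(
  delta_pos=[
    [-1.5,-0.15,0],
    [-3,-0.3,0],
    [-4,-0.4,0],
    [-5,-0.5,0],
    [-6,-0.6,0],
    [-7,-0.7,0],
    [-8,-0.8,0],
    [-9,-0.9,0],
    [-10,-1,0],
    [-11,-1,0],
    [-11.5,-1.1,0],
    [-11.5,-1.1,0],
  ],
  turn=[0,0,0,0,0,0,0,0,0,0,0,0],
  grip=[1,1,1,1,1,1,1,1,1,1,1,1],
)

```text
time_s: 18.6
position: [0.4149, -0.3452, 0.1486]
tcp_rot: [[-0.995, -0.101, 0.0], [-0.101, 0.995, -0.0], [-0.0, -0.0, -1.0]]
force: [0.3, -0.2, -0.4]
opening: 0.008
grasp_force: 0.0
```

jog_arm(
  delta_pos=[
    [0,0,4],
    [0,0,10],
    [4,5,10],
    [8,9,10],
    [10,12,10],
    [10,12,10],
    [10,12,10],
  ],
  turn=[0,0,0,0,0,0,0],
  grip=[1,1,0,0,0,0,0],
)

```text
time_s: 19.48
position: [0.515, -0.2253, 0.2485]
tcp_rot: [[-0.995, -0.102, -0.0], [-0.102, 0.995, -0.001], [0.0, -0.001, -1.0]]
force: [0.5, 0.0, -0.7]
opening: 0.49
grasp_force: 0.0
```

Run:
```python
from h import *
c=capture("wrist"); np.save("w5.npy",c,allow_pickle=True)
s=capture("side"); np.save("s5.npy",s,allow_pickle=True)
a=cv2.resize(s["color"][300:420,230:400],(800,565),interpolation=cv2.INTER_CUBIC); cv2.imwrite("pics/s5.png",a)
cv2.imwrite("pics/w5.png",c["color"]); print(read_state()["position"])
```

```text
[ 0.51460355 -0.22601204  0.2484643 ]
```

View pics/w5.png

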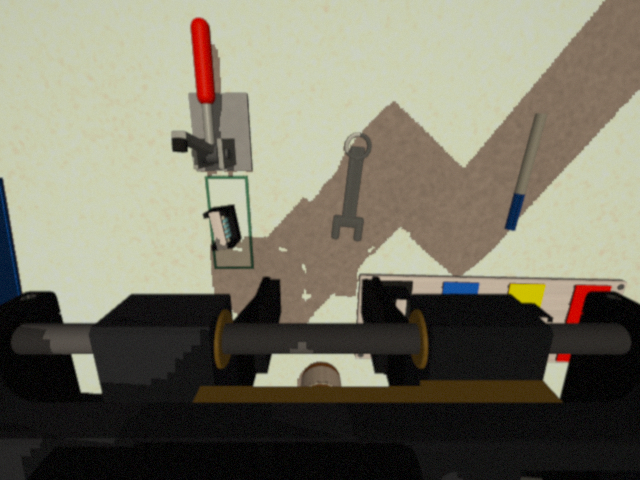

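View pics/s5.png

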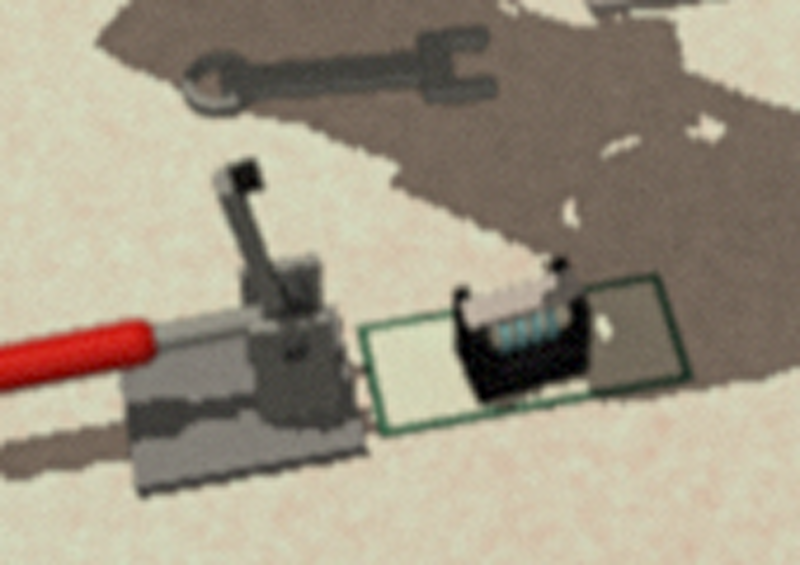

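The lever is open: the handle lies level and the arm stands upright. The cartridge is still in the nest and somewhat rotated, with its spine running from (212,212) to (226,246) in the wrist view.

Run:
```python
from h import *
w=np.load("w5.npy",allow_pickle=True).item(); s=np.load("s5.npy",allow_pickle=True).item()
k=170/800
for c,q in((w,[(213,211),(227,245)]),(s,[(230+465*k,300+302*k),(230+555*k,300+285*k)])):
    P=np.array([ray(c,*p,.04) for p in q]); d=P[1]-P[0]; print(P.round(4).tolist(),P.mean(0).round(4),np.linalg.norm(d),np.degrees(np.arctan2(d[1],d[0])))
```

```text
[[0.5253, -0.345, 0.04], [0.5636, -0.3286, 0.04]] [ 0.5445 -0.3368  0.04  ] 0.04174728278925774 23.203687467970415
[[0.53, -0.3402, 0.04], [0.5638, -0.3361, 0.04]] [ 0.5469 -0.3381  0.04  ] 0.034064291965896526 6.830480671576237
```

jog_arm(
  delta_pos=[
    [1.5,-5.5,0],
    [3.1,-11.1,0],
    [3.1,-11.1,-4],
    [3.1,-11.1,-4],
    [3.1,-11.1,-4],
    [3.1,-11.1,-4],
  ],
  turn=[8,8,8,8,8,8],
  grip=[0,0,0,0,0,0],
)

```text
time_s: 20.32
position: [0.5467, -0.3363, 0.2104]
tcp_rot: [[-0.971, -0.239, 0.002], [-0.239, 0.971, -0.002], [-0.002, -0.002, -1.0]]
force: [-0.2, 0.3, 0.6]
opening: 0.998
grasp_force: 0.0
```

```bash
python3 w.py pics/w6.png .546 -.337; python3 -c "
import cv2;a=cv2.imread('pics/w6.png');cv2.imwrite('pics/w6c.png',cv2.resize(a[100:290,220:420],(600,570)))"
```

```text
[320.3042398  219.70344545]
((318.589599609375, 228.66763305664062), (45.617156982421875, 71.69497680664062), 8.746162414550781) [ 0.5594 -0.3357] 4.2 [0.0776 0.0464]
[ 0.5467 -0.3361  0.2103]
```

View pics/w6c.png

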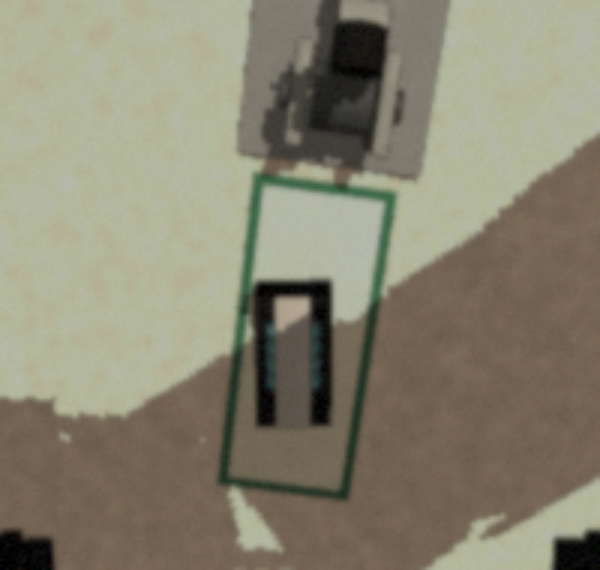

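The cartridge lies upright in the crop at (293,353), so its centre is near (0.544,-0.339). The arm stands upright behind it, close to where the wrist camera would descend. I'll check joint 6 for a half turn.

```bash
python3 -c "
from h import *
print(read_state()['joint_positions'].round(1)); c=capture('wrist');T=np.array(c['camera_from_world']);print(-T[:3,:3].T@T[:3,3]-read_state()['position'])"
```

```text
[ -41.5   32.2   80.4   -0.    67.2 -145.4]
[-0.07886368 -0.01973591  0.16201729]
```

jog_arm(
  delta_pos=[
    [-0.2,-0.3,0],
    [-0.2,-0.3,0],
    [-0.2,-0.3,0],
    [-0.2,-0.3,0],
    [-0.2,-0.3,0],
    [-0.2,-0.3,0],
    [-0.2,-0.3,0],
    [-0.2,-0.3,0],
    [-0.2,-0.3,0],
    [-0.2,-0.3,0],
    [-0.2,-0.3,0],
    [-0.2,-0.3,0],
  ],
  turn=[-10,-20,-30,-40,-50,-60,-70,-80,-90,-100,-110,-120],
  grip=[0,0,0,0,0,0,0,0,0,0,0,0],
)

```text
time_s: 21.92
position: [0.5445, -0.3388, 0.2096]
tcp_rot: [[0.284, 0.959, 0.001], [0.959, -0.284, -0.001], [-0.001, 0.001, -1.0]]
force: [0.2, 0.5, -0.1]
opening: 1.001
grasp_force: 0.0
```

jog_arm(
  delta_pos=[
    [0,0,0],
    [0,0,0],
    [0,0,0],
    [0,0,0],
    [0,0,0],
    [0,0,0],
    [0,0,-5],
    [0,0,-10],
    [0,0,-12],
    [0,0,-12],
    [0,0,-12],
  ],
  turn=[-10,-20,-30,-40,-50,-60,-60,-60,-60,-60,-60],
  grip=[0,0,0,0,0,0,0,0,0,0,0],
)

```text
time_s: 23.3
position: [0.5452, -0.3397, 0.0902]
tcp_rot: [[0.971, 0.239, 0.002], [0.239, -0.971, -0.002], [0.002, 0.003, -1.0]]
force: [0.2, 0.8, 0.2]
opening: 1.005
grasp_force: 0.0
```

Run:
```python
from h import *
s=capture("side"); a=cv2.resize(s["color"][250:420,230:450],(776,600),interpolation=cv2.INTER_CUBIC); cv2.imwrite("pics/s7.png",a)
```

```text
(no output)
```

View pics/s7.png

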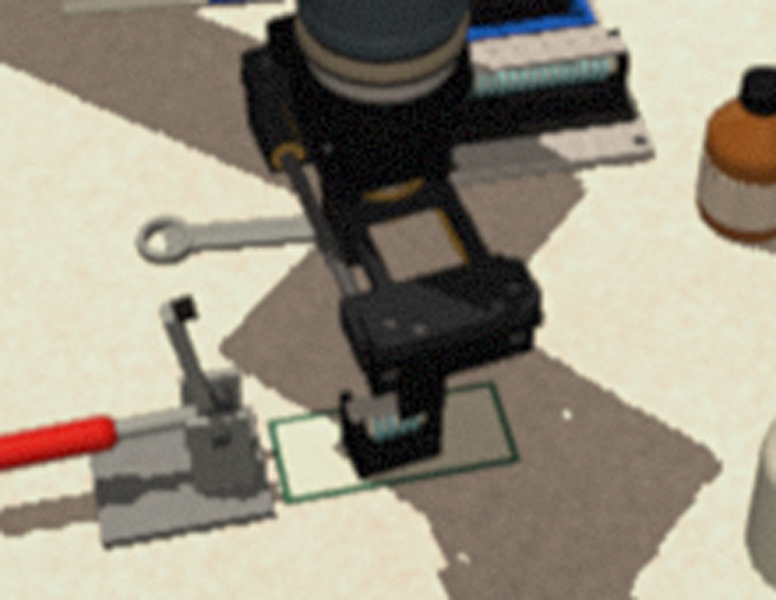

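The gripper straddles the 45 mm cartridge and is clear of the clamp. I'll descend, grip and lift.

jog_arm(
  delta_pos=[
    [0,0,-3],
    [0,0,-6],
    [0,0,-8.5],
    [0,0,-8.5],
    [0,0,-8.5],
    [0,0,-8.5],
    [0,0,-8.5],
    [0,0,-8.5],
    [0,0,-8.5],
    [0,0,-8.5],
    [0,0,-8.5],
    [0,0,-8.5],
  ],
  turn=[0,0,0,0,0,0,0,0,0,0,0,0],
  grip=[0,0,0,0,1,1,1,1,1,1,1,1],
)

```text
time_s: 24.85
position: [0.5441, -0.3391, 0.0035]
tcp_rot: [[0.971, 0.239, 0.0], [0.239, -0.971, -0.0], [-0.0, 0.0, -1.0]]
force: [-0.2, -0.6, 0.2]
opening: 0.319
grasp_force: 30.0
```

jog_arm(
  delta_pos=[
    [0,0,0],
    [0,0,5],
    [0,0,10],
    [0,0,14],
    [0,0,14],
  ],
  turn=[0,0,0,0,0],
  grip=[1,1,1,1,1],
)

```text
time_s: 25.48
position: [0.5461, -0.3406, 0.1475]
tcp_rot: [[0.971, 0.239, 0.006], [0.239, -0.971, -0.005], [0.005, 0.007, -1.0]]
force: [-0.2, 0.9, -1.3]
opening: 0.319
grasp_force: 30.0
```

jog_arm(
  delta_pos=[
    [1,5,0],
    [2,10,0],
    [3,15,0],
    [4,20.5,0],
    [5,26,0],
    [6,31.5,0],
    [7,37,0],
    [8,42,0],
    [9.4,47.6,0],
    [9.4,47.6,0],
    [9.4,47.6,-5],
    [9.4,47.6,-9],
  ],
  turn=[0,-3,-6,-9.3,-9.3,-9.3,-9.3,-9.3,-9.3,-9.3,-9.3,-9.3],
  grip=[1,1,1,1,1,1,1,1,1,1,1,1],
)

```text
time_s: 26.98
position: [0.6365, 0.1363, 0.051]
tcp_rot: [[0.997, 0.079, -0.003], [0.079, -0.997, -0.001], [-0.003, 0.0, -1.0]]
force: [-0.1, 0.5, -1.1]
opening: 0.32
grasp_force: 30.0
```

jog_arm(
  delta_pos=[
    [0,0,-2],
    [0,0,-2.6],
    [0,0,-2.6],
    [0,0,-2.6],
  ],
  turn=[0,0,0,0],
  grip=[1,1,1,1],
)

```text
time_s: 27.48
position: [0.6394, 0.1369, 0.0292]
tcp_rot: [[0.997, 0.078, 0.003], [0.078, -0.997, 0.0], [0.003, 0.0, -1.0]]
force: [0.7, -0.1, 0.4]
opening: 0.318
grasp_force: 30.0
```

jog_arm(
  delta_pos=[
    [0,0,-0.5],
    [0,0,-0.9],
    [0,0,-0.9],
    [0,0,-0.9],
    [0,0,-0.9],
  ],
  turn=[0,0,0,0,0],
  grip=[1,1,1,1,1],
)

```text
time_s: 28.1
position: [0.6382, 0.137, 0.0186]
tcp_rot: [[0.997, 0.079, 0.0], [0.079, -0.997, 0.0], [0.0, -0.0, -1.0]]
force: [0.5, 0.0, -0.8]
opening: 0.314
grasp_force: 30.0
```

jog_arm(
  delta_pos=[
    [0,0,-0.1],
    [0,0,-0.1],
    [0,0,-0.1],
    [0,0,-0.1],
    [0,0,4],
    [0,0,9],
    [0,0,14],
    [-3,5,20],
    [-8,10,20],
    [-12,16,20],
    [-18,22,20],
    [-18,22,20],
  ],
  turn=[0,0,0,0,0,0,0,0,0,0,0,0],
  grip=[1,0.3,0.3,0.3,0.3,0.3,0.3,0.3,0.3,0.3,0.3,0.3],
)

```text
time_s: 29.6
position: [0.4563, 0.3584, 0.2189]
tcp_rot: [[0.997, 0.079, 0.0], [0.079, -0.997, 0.0], [0.0, -0.0, -1.0]]
force: [-0.7, 0.0, -0.8]
opening: 0.696
grasp_force: 0.0
```

Run:
```python
from h import *
c=capture("top"); im=c["color"]
for n,p,t in(("45",(.6389,.1369),45),("65",(.6459,.0524),65),("85",(.6524,-.0327),85),("105",(.6591,-.1177),105)):
    d=np.array([np.cos(.077),np.sin(.077)]); print(n,[proj(c,(*(p+s*d*t/2000),.054)).round(1).tolist() for s in(-1,0,1)])
cv2.imwrite("pics/t9.png",cv2.resize(im[185:270,220:390],(800,400),interpolation=cv2.INTER_CUBIC))
s=capture("side"); cv2.imwrite("pics/s9.png",cv2.resize(s["color"][180:420,230:430],(500,600),interpolation=cv2.INTER_CUBIC))
```

```text
45 [[246.8, 236.4], [246.1, 226.5], [245.4, 216.7]]
65 [[285.4, 237.1], [284.3, 222.9], [283.1, 208.8]]
85 [[324.4, 238.1], [322.7, 219.5], [320.9, 201.1]]
105 [[363.4, 239.0], [360.9, 216.0], [358.5, 193.3]]
```

View pics/t9.png

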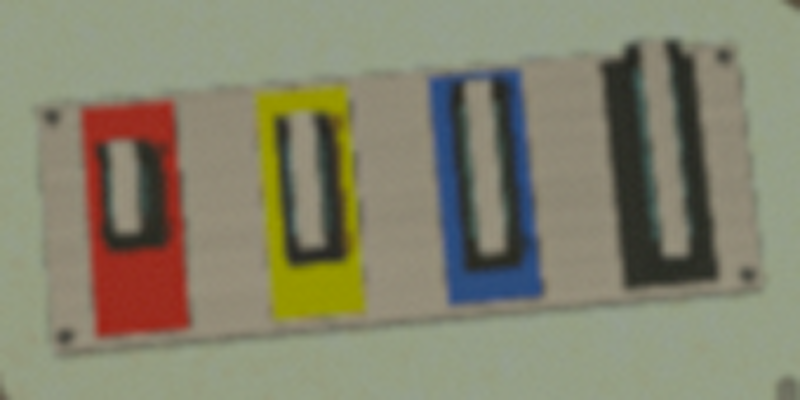

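View pics/s9.png

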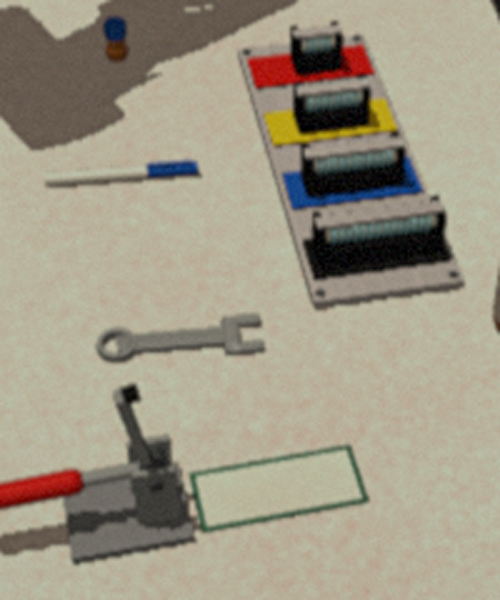

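All four cartridges sit flat on their pads. The spine centres in the top view are within about 4 mm of the predicted ones: 45 mm at (246.8,224.7) against (246.1,226.5), 85 mm at (323.1,220.8) against (322.7,219.5). The lever is open.

```bash
python3 -c "
from rig import *
print(hand_in())"
```

```text
the job is handed in; nothing more can be done
None
```

I handed the job in with the 45, 65, 85 and 105 mm cartridges on the red, yellow, blue and black pads, flat and within about 4 mm of centre in the last top view, and the clamp left open; `hand_in()` gave no verdict.

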